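Release the lid of a powerless centrifuge

TASK

The power is out and the centrifuge lid has stayed locked: take the release rod with the square grip from the tool rack, push it down through the narrow slot in the deck in front of the lid, feel for the hidden latch tab and press it gently until the lid springs ajar. Then stand the rod back in the rack as it was. Feel your way lightly, because the latch is plastic and breaks if forced; do not pry at the lid, and leave the nut driver, the mouse and the carton alone.

Things in the scene. Friction and masses are not known exactly. Their poses are not given: they have to be found in the camera images.
- rod: Release rod, 80 g, upright in one of the rack's outer holes, told from the nut driver by its square grip: grey plastic 20 x 20 mm, 70 mm tall, over a plain steel shaft 6 mm in diameter, 90 mm long, with a round end. Origin: centre of the grip's underside, where the shaft begins; z up along the grip, x and y normal to its flat sides.
- rod_tip (a point): The lower, round end of the release rod, 90 mm below its origin.
- rack: Fixed aluminium tool rack 100 (x) x 250 (y) x 112 mm: top plate 60 mm deep, 12 mm thick, over open space and a 12 mm base. Three through holes 10 mm in diameter at its own y = -75, 0, +75 mm. Tools hang through a hole with the grip's underside on the plate; rod and nut driver are in the outer two, either way round, the middle is empty. Origin: centre of its underside, z up.
- rack_hole0 (a point): Mouth of the rack hole at y = -75 mm, centre, in the plate's upper face.
- rack_hole1 (a point): Mouth of the middle rack hole.
- rack_hole2 (a point): Mouth of the rack hole at y = +75 mm.
- centrifuge: Fixed white bench-top microcentrifuge, 300 mm deep (x) x 230 mm wide (y), flat deck 140 mm above the bench. Origin: at bench level, 165 mm behind its front edge; x points to its rear, y along its front. Front to rear: sloped console with black panel, a deck strip about 90 mm deep with the slot in its middle, then the lid.
- slot (a point): Centre of the release slot's mouth in the deck's upper face, 33 mm ahead of the lid. Slot: 48 mm long (along the centrifuge's y), 8.5 mm wide (x), through the 6 mm deck. Hidden 18 to 22 mm below the deck's upper face lies a flat rigid frame plate with one window, 9.5 mm long; the window's middle is anywhere within 16 mm either way of the slot's middle, along the slot.
- lid (a joint): Lid angle, rad: locked it reads 0 to 0.03; once freed its own spring lifts it and holds it ajar at about 0.22 (front edge up some 40 mm), and it stays free when the rod is withdrawn. White lid 180 x 216 x 20 mm with a round window, hinged at the centrifuge's rear.
- lid_front (a point): Middle of the lid's upper front edge, 162 to 166 mm above the bench when locked.
- nut_driver: Nut driver with a round waisted black grip 32 mm across and 95 mm tall and an 8 mm shaft, in the other outer hole of the rack. Origin: centre of the underside of its grip. Leave alone.
- mouse: Black computer mouse 105 x 60 x 34 mm on the bench. Origin: centre of its underside. Leave alone.
- carton: Small closed carton 75 x 115 x 45 mm on the bench. Origin: centre of its underside. Leave alone.
- slot_end (a point): The slot's end on the centrifuge's +y side, 24 mm from its middle. The latch tab lies in the frame's window, 7 mm below the frame's face: a sprung lever that starts to give at about 4 N, frees the lid after 5 to 7 mm of travel at 6 to 11 N, and meets a rigid stop at about 8 mm. The rod must never press deck, frame or tab with over 20 N.
Things that resemble listed ones, but are neither listed nor needed, are in the scene too. Leave any blue look-alike of the rod alone.

How it is judged:
By the outcome, as a careful person would: the job done as asked, in the order asked, and still so for the second after the job is handed in, with the robot touching nothing.
It also fails if it takes over 72 s, if anything falls off the work surface, if the arm or the gripper's body presses on something with over 40 N, if the wrist force passes 120 N, or if a joint passes its speed limit or range.

ROBOT

A 6-joint arm with a two-finger parallel gripper is mounted at the origin on the work surface. World frame = base frame: x ahead of the robot, y to its left, z up, the work surface at z = 0. Lengths are in m, angles in rad, forces in N, time in s.
With the tool pointing down it reaches from about 0.325 to 0.875 m from the base axis. Payload 4.4 kg.
Tool frame: the origin (TCP) lies midway between the tips of the shut fingers; the grasp point (between the pads) lies 19 mm behind it; z points along the fingers, y is the line along which they close (so a half turn about z gives the same grasp; the last joint's range is limited). The gripper opens to 85 mm and grips with 20 to 120 N. Pads are 22 mm wide; open, the fingers measure 114 mm over their backs; the gripper's body (76 mm by 85 mm) begins 54 mm behind the grasp point. The pads swing forward as they close: fully open they stand 13 mm farther back than shut.
Start: joints at [0.96, 0.207, 1.542, -0, 1.393, -0.15], TCP at [0.256, 0.515, 0.231] pointing down, gripper open.
Joint ranges: [-2.73, 2.73], [-0.86, 2.22], [0.23, 2.46], [-1.11, 4.25], [0.08, 2.63], [-2.82, 2.82]. Speed limits (rad/s): [2.79, 2.79, 3.14, 3.14, 3.14, 3.14].

INTERFACE

Orientations are given as [roll, pitch, yaw] about the fixed x, y, z axes, in that order (R = Rz(yaw) Ry(pitch) Rx(roll)).
In Python, from workcell import manip, vision gives the robot as it stands.
- The arm moves only by the tool step_arm, never from a script. Its argument "increments" is a list of rows, each an object with "slide": the shift along the tool's x, y, z in units of 25 mm (1.0 is 25 mm), a list of three; "turn": the turn, a rotation vector about the tool's x, y, z in units of 6 degrees (1.0 is 6 degrees), a list of three. A call has 1 to 8 rows; each row is the pose to reach, as a shift and turn from the pose commanded when the call began, along the tool's axes at that moment; what a row does not reach only later rows make up. A row lasts 1/12 s, in which the tool goes at most 41.7 mm and 7.16 degrees, less where a joint would pass 70% of its speed; a pose out of reach is approached as far as the arm can. A call with a gripper value outside its range is refused whole. "grip" is the opening, from -1 (shut) to 1 (fully open), set as the call begins (left out, the last holds). The fingers move at their own pace and stop on an object; the grip force is fixed at half the most. Time passes only in rows, so rows that repeat a pose let the fingers close. It gives the time, the measured TCP pose, the force, the opening and the grip force at its end, in the units of the state.
- manip.sense(): the state, without advancing time (a new reading comes with each control period).
- vision.snapshot(name): name is "scene" or "top" or "wrist"; returns a dict with "color" (384x512x3 uint8, red, green, blue), "depth" (384x512 float32, m along the optical axis (not along the pixel's ray), 0 where there is no reading), "vertical_fov" (degrees; the focal length in pixels is half the picture's height over the tangent of half this angle, whatever the lens; pixels are square), "cx", "cy" (the principal point, pixels), "distortion" ([k1, k2, p1, p2, k3] as OpenCV has them; the pictures are not rectified), "origin" and "rotation" of the camera in the world; the wrist camera has in their place "mount" (4x4, takes a point from camera to tool coordinates, whose origin is the TCP and whose axes are the flange's). Camera axes: x right, y down, z forward; pixel columns grow to the right and rows downward; lengths in m; the calibration is good to about 2 mm. A picture is of the moment at which its call begins: read the wrist's pose just before it.
- manip.close_job(): hands the job in; it is judged then, once.
The state is a dict: "t": time; "joint_pos": joint angles; "qd": joint speeds; "effort": joint torques, N m; "position": TCP position; "tcp_rot": TCP orientation; "force": force on the tool from outside, world axes, zero at the start; "torque": the same for the moment, N m; "opening": finger opening in m; "finger_force": force on a finger pad.
Only numpy, scipy, OpenCV 4.12 (cv2) and the standard library are available. Lean on these libraries where they do the work, as an engineer would, in place of code of your own. Each camera call takes 0.05 s, during which the arm holds its last target. There are 200 camera calls.

## Working session

There is one attempt and no reset: what is moved stays moved. The work goes in short steps, Python scripts to look and compute and a tool call to move; the robot and the scene stay as the last step left them, time stands still between calls to the robot, and variables do not carry over. Pictures are saved under pics/ and viewed, at most 10 in all, crops included, and the job is handed in when it is done.

Besides the shell and the picture viewer there is one more tool, called after "Emit:" as a command line: name --argument value ..., lists and objects as JSON in quotes. step_arm: Moves the arm, as the interface text tells. Its arguments: {"type":"object","properties":{"increments":{"type":"array"},"grip":{"type":"number"}},"required":["increments"]}

```bash
mkdir -p pics; cat > h.py <<'E'
import numpy as np, cv2, pickle
from workcell import manip, vision
from scipy.spatial.transform import Rotation as R
def snap(n):
    s=manip.sense(); d=vision.snapshot(n)
    if n=="wrist":
        T=np.eye(4);T[:3,:3]=R.from_euler('xyz',s['tcp_rot']).as_matrix();T[:3,3]=s['position'];T=T@np.array(d['mount'])
        d['rotation']=T[:3,:3];d['origin']=T[:3,3]
    d['f']=d['color'].shape[0]/2/np.tan(np.radians(d['vertical_fov'])/2)
    pickle.dump(d,open(n+'.pkl','wb'));return d
def load(n): return pickle.load(open(n+'.pkl','rb'))
def ray(d,u,v):
    K=np.array([[d['f'],0,d['cx']],[0,d['f'],d['cy']],[0,0,1.]])
    p=cv2.undistortPoints(np.array([[[u,v]]],float),K,np.array(d['distortion'],float))[0,0]
    return np.array([p[0],p[1],1.])
def pt(d,u,v,z=None):
    r=ray(d,u,v);o=np.array(d['origin']);w=np.array(d['rotation'])@r
    if z is not None: return o+w*(z-o[2])/w[2]
    a=d['depth'][int(v)-1:int(v)+2,int(u)-1:int(u)+2];a=a[a>0]
    return o+w*np.median(a) if a.size else None
def proj(d,P):
    K=np.array([[d['f'],0,d['cx']],[0,d['f'],d['cy']],[0,0,1.]]);Rm=np.array(d['rotation'])
    c=Rm.T@(np.array(P)-np.array(d['origin']))
    return cv2.projectPoints(c.reshape(1,1,3),np.zeros(3),np.zeros(3),K,np.array(d['distortion'],float))[0].ravel()
def save(d,name,box=None,k=1):
    im=d['color'][:,:,::-1]
    if box: im=im[box[1]:box[3],box[0]:box[2]]
    cv2.imwrite('pics/'+name,cv2.resize(im,None,fx=k,fy=k,interpolation=cv2.INTER_CUBIC))
E
python3 - <<'E'
from h import *
for n in("scene","top"):
    d=snap(n);save(d,n+'1.png',None,1.5);print(n,d['f'],d['origin'])
print(manip.sense())
E
```

```text
scene 374.91347456281454 [1.34548812 0.03808513 0.83192014]
top 367.5292230687654 [0.46037502 0.01685034 1.15390405]
{'t': 0.1, 'joint_pos': array([ 9.59495920e-01,  2.07356600e-01,  1.54282689e+00, -1.43001652e-05,
        1.39348620e+00, -1.50509135e-01]), 'qd': array([-0.00122587, -0.00397642, -0.00226982,  0.00077815,  0.00150905,
        0.00073035]), 'effort': array([-1.25588707e-03, -3.84094191e+01, -2.92549253e+01, -2.25568488e-04,
        4.90959545e-03, -2.21111355e-05]), 'position': array([0.2552987 , 0.51445088, 0.23022199]), 'tcp_rot': array([-3.13953699e+00, -2.97521597e-04,  2.68080361e+00]), 'force': array([ 0.61065265, -0.6397062 , -0.68381852]), 'torque': array([-0.00104341, -0.0023846 , -0.00245156]), 'finger_force': 0.0, 'opening': 0.08540441714281294}
```

View pics/scene1.png

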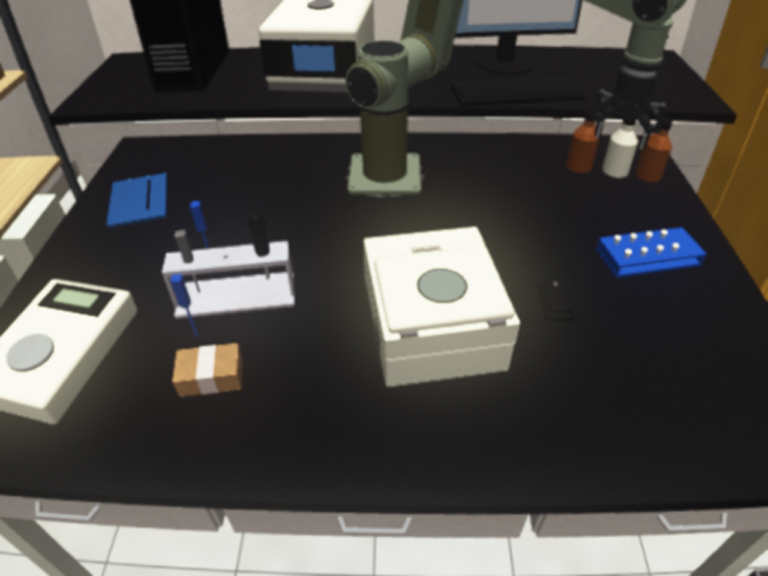

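View pics/top1.png

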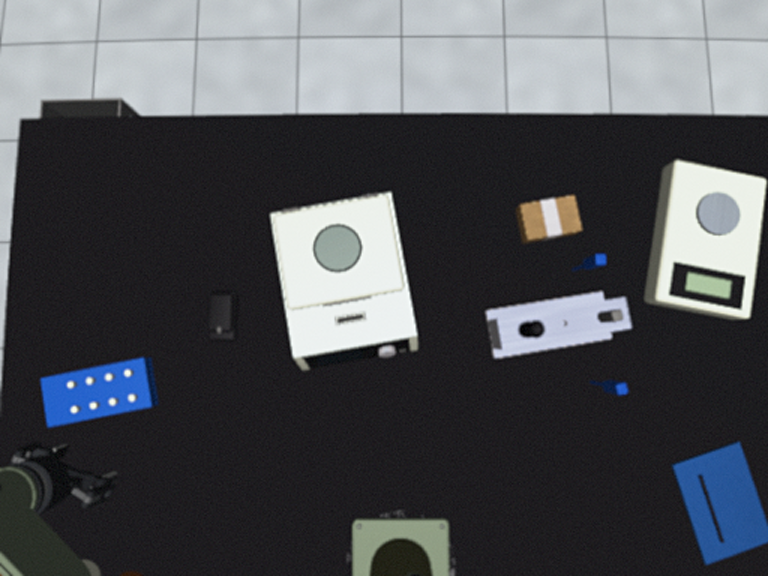

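Candidates for the rod, in 1.5x pixels:
- Grey grip in the rack: scene (184,246), top (612,316).
- Black round grip: scene (258,235), top (531,329). This is the nut driver.
- Blue look-alikes standing on the bench: top (600,260) and (621,389), scene (180,290) and (198,217).

I choose the grey grip. The centrifuge slot is at top (350,319).

```bash
python3 - <<'E'
from h import *
d=load('top')
a=d['color'][:,:,::-1]
A=cv2.resize(a[185:245,315:425],(770,420),interpolation=cv2.INTER_CUBIC)
B=cv2.resize(a[170:250,180:290],(440,320),interpolation=cv2.INTER_CUBIC)
C=cv2.resize(load('scene')['color'][140:215,100:200,::-1],(330,248),interpolation=cv2.INTER_CUBIC)
M=np.zeros((600,800,3),np.uint8)
A=cv2.resize(A,(495,270));M[:270,:495]=A;M[275:595,:440]=B;M[275:523,450:780]=C
cv2.imwrite('pics/crop1.png',M)
for u,v in [(612,316),(605,316),(620,316),(565,323),(531,329),(350,319),(320,330),(390,320),(340,290),(410,345),(293,355),(285,308),(407,288)]:
    print((u,v),pt(d,u/1.5,v/1.5))
E
```

```text
(612, 316) [-2.27056417 -2.71408885 -1.57703514]
(605, 316) [-2.31572267 -2.75924734 -1.62219364]
(620, 316) [-2.31211606 -2.75564073 -1.61858703]
(565, 323) [-2.2077564  -2.65128107 -1.51422737]
(531, 329) [-1.78294105 -2.22646573 -1.08941202]
(350, 319) [-0.94814656 -1.39167123 -0.25461753]
(320, 330) [-0.74907919 -1.19260386 -0.05555016]
(390, 320) [-1.14449147 -1.58801614 -0.45096243]
(340, 290) [-0.84242439 -1.28594906 -0.14889536]
(410, 345) [-1.32887587 -1.77240054 -0.63534684]
(293, 355) [-0.59595262 -1.0394773   0.09757641]
(285, 308) [-0.56305268 -1.00657735  0.13047636]
(407, 288) [-1.24890222 -1.69242689 -0.55537319]
```

View pics/crop1.png

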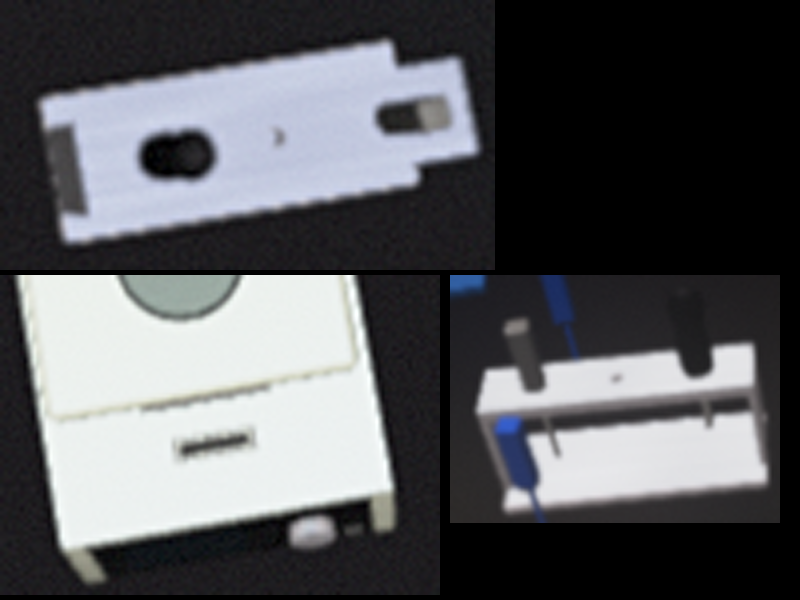

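The crop confirms it: a square grey grip in the rack's right (−y) outer hole, with the slot as a dark bar in the deck. The back-projection came out wrong because "rotation" is given as Euler angles, so I'll fix that.

```bash
python3 - <<'E'
import re
s=open('h.py').read()
s=s.replace("    d['f']=","    if np.ndim(d['rotation'])==1: d['rotation']=R.from_euler('xyz',d['rotation']).as_matrix()\n    d['f']=")
open('h.py','w').write(s)
E
python3 - <<'E'
from h import *
d=snap('top');e=snap('scene')
for u,v in [(614,316),(565,323),(530,326),(350,319),(320,330),(390,320),(340,290),(600,260),(621,389)]:
    print((u,v),pt(d,u/1.5,v/1.5).round(4))
# rack corners on plate top z=.112: crop A 4.5x offset (315,185)
for n,(u,v) in dict(mid=(279,138),c1=(40,100),c2=(390,42),c3=(65,243),c4=(418,185),gripL=(420,113),gripR=(450,113),gript=(437,98),gripb=(437,130)).items():
    z=.182 if 'grip' in n else .112
    print(n,pt(d,315+u/4.5-.4,185+v/4.5-.4,z).round(4))
for n,(u,v) in dict(sl=(180,448),sr=(248,438),fl=(65,548),fr=(392,490),lidl=(55,415),lidr=(355,360)).items():
    z=.164 if 'lid' in n else .14
    print(n,pt(d,180+u/4-.4,170+(v-275)/4-.4,z).round(4))
# scene crop 3.3x offset 100,140
for n,(u,v,z) in dict(mid=(617,378,.112),griptop=(516,327,.182)).items():
    print('scene',n,pt(e,100+(u-450)/3.3-.35,140+(v-275)/3.3-.35,z).round(4))
print(e['rotation'].round(2).tolist(), vision.snapshot('wrist')['mount'])
E
```

```text
(614, 316) [ 0.4959 -0.3785  0.1816]
(565, 323) [ 0.4859 -0.3161  0.1003]
(530, 326) [ 0.4787 -0.2251  0.194 ]
(350, 319) [0.4941 0.0934 0.1197]
(320, 330) [0.4734 0.1471 0.1382]
(390, 320) [0.4915 0.0184 0.1395]
(340, 290) [0.5449 0.1085 0.163 ]
(600, 260) [ 0.5991 -0.366   0.1594]
(621, 389) [ 0.366  -0.3955  0.1582]
mid [ 0.4858 -0.3122  0.112 ]
c1 [ 0.5103 -0.1616  0.112 ]
c2 [ 0.5463 -0.3854  0.112 ]
c3 [ 0.4209 -0.1756  0.112 ]
c4 [ 0.4559 -0.3997  0.112 ]
gripL [ 0.4985 -0.3746  0.182 ]
gripR [ 0.4984 -0.3926  0.182 ]
gript [ 0.5073 -0.3852  0.182 ]
gripb [ 0.4884 -0.3844  0.182 ]
sl [0.4929 0.116  0.14  ]
sr [0.4998 0.0691 0.14  ]
fl [0.4246 0.1945 0.14  ]
fr [ 0.4639 -0.0298  0.14  ]
lidl [0.5145 0.1983 0.164 ]
lidr [ 0.5514 -0.0043  0.164 ]
scene mid [ 0.487 -0.31   0.112]
scene griptop [ 0.5006 -0.3837  0.182 ]
[[-0.02, 0.69, -0.73], [1.0, 0.01, -0.03], [-0.02, -0.73, -0.69]] [[-8.70502232e-04 -9.61082317e-01 -2.76260787e-01  7.10049745e-02]
 [ 9.99998417e-01 -4.07984664e-04 -1.73167540e-03  2.25250965e-04]
 [ 1.55157244e-03 -2.76261857e-01  9.61081151e-01 -1.41940899e-01]
 [ 0.00000000e+00  0.00000000e+00  0.00000000e+00  1.00000000e+00]]
```

```bash
cat >> h.py <<'E'
def inc(P0,rot0,P,yaw,n=None):
    A=R.from_euler('xyz',rot0);B=R.from_euler('xyz',[np.pi,0,yaw])
    d=np.array(P)-P0
    print('slide',(A.inv().apply(d)/.025).round(2),'turn',((A.inv()*B).as_rotvec()/np.radians(6)).round(2),'rows',round(np.linalg.norm(d)/.0417,1))
E
python3 - <<'E'
from h import *
s=manip.sense()
Y=3.30;W=[[.43,.23,.30],[.48,-.06,.30],[.498,-.32,.27]]
inc(s['position'],s['tcp_rot'],W[0],Y)
for a,b in zip(W,W[1:]): inc(np.array(a),[np.pi,0,Y],b,Y)
E
```

```text
slide [-11.32  -7.1   -2.77] turn [-0.01 -0.   -5.91] rows 8.2
slide [ -0.15 -11.77  -0.  ] turn [0. 0. 0.] rows 7.1
slide [  0.93 -10.38   1.2 ] turn [0. 0. 0.] rows 6.3
```

Emit:
step_arm --increments '[{"slide": [-0.5,-0.3,-2.0],"turn": [0,0,-1]},{"slide": [-2.0,-1.2,-2.77],"turn": [0,0,-2]},{"slide": [-3.5,-2.1,-2.77],"turn": [0,0,-3]},{"slide": [-5,-3.1,-2.77],"turn": [0,0,-4]},{"slide": [-6.5,-4.1,-2.77],"turn": [0,0,-5]},{"slide": [-8.1,-5.1,-2.77],"turn": [0,0,-5.9]},{"slide": [-9.7,-6.1,-2.77],"turn": [0,0,-5.9]},{"slide": [-11.3,-7.1,-2.77],"turn": [0,0,-5.9]}]' --grip 1

```text
t: 0.92
position: [0.4106, 0.2608, 0.3007]
tcp_rot: [3.141, 0.001, -2.984]
force: [0.1, -0.9, -0.6]
opening: 0.0854
finger_force: 0.0
```

Emit:
step_arm --increments '[{"slide": [0,-1.5,0],"turn": [0,0,0]},{"slide": [0,-3,0],"turn": [0,0,0]},{"slide": [0,-4.5,0],"turn": [0,0,0]},{"slide": [0,-6,0],"turn": [0,0,0]},{"slide": [0,-7.5,0],"turn": [0,0,0]},{"slide": [0,-9,0],"turn": [0,0,0]},{"slide": [0,-10.4,0],"turn": [0,0,0]},{"slide": [-0.15,-11.8,0],"turn": [0,0,0]}]'

```text
t: 1.58
position: [0.4594, -0.03, 0.3007]
tcp_rot: [-3.142, 0.0, -2.985]
force: [0.7, 1.2, 0.1]
opening: 0.0852
finger_force: 0.0
```

Emit:
step_arm --increments '[{"slide": [0.2,-1.6,0],"turn": [0,0,0]},{"slide": [0.4,-3.2,0],"turn": [0,0,0]},{"slide": [0.6,-4.8,0],"turn": [0,0,0]},{"slide": [0.8,-6.4,0],"turn": [0,0,0]},{"slide": [1,-8,0],"turn": [0,0,0]},{"slide": [1.2,-9.6,0],"turn": [0,0,0]},{"slide": [1.3,-11.2,0],"turn": [0,0,0]},{"slide": [1.35,-12.9,0],"turn": [0,0,0]}]'

```text
t: 2.25
position: [0.4764, -0.353, 0.3004]
tcp_rot: [3.141, -0.0, -2.985]
force: [0.6, 0.9, 0.6]
opening: 0.0853
finger_force: 0.0
```

```bash
python3 - <<'E'
from h import *
d=snap('wrist');save(d,'w1.png',None,1.5);s=manip.sense()
print(s['t'],s['position'],s['tcp_rot'],s['joint_pos'],s['force'])
print(proj(d,[.498,-.385,.182])*1.5,proj(d,[.4975,-.386,.112])*1.5)
E
```

```text
2.3 [ 0.47641681 -0.36110089  0.29899783] [-3.13556150e+00 -1.38627396e-03 -2.99052403e+00] [-0.79077646  0.20978983  1.39844147 -0.00467311  1.52930024 -2.51246121] [ 1.31401452 -5.57595077 -0.7378618 ]
[325.6284934  307.18501315] [335.92323628 276.83717783]
```

View pics/w1.png

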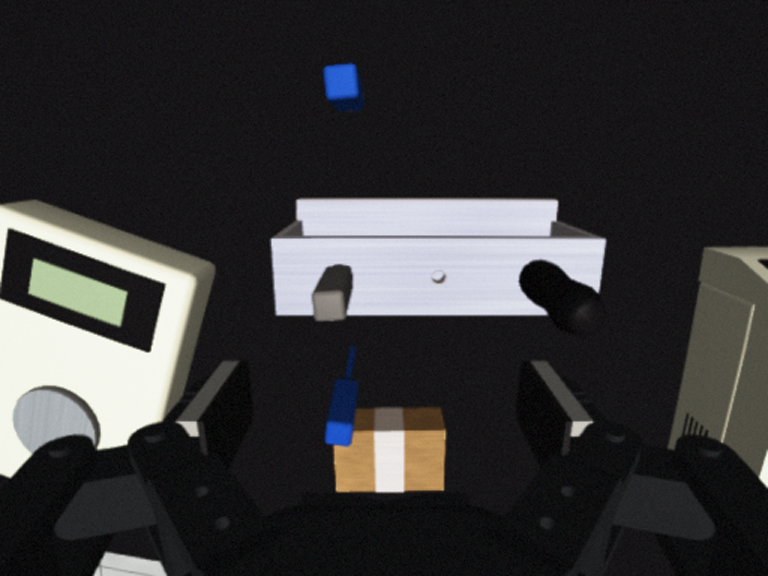

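The wrist picture shows the grey square grip top at (329,305) and its base near (341,270), aligned with the image axes and so with the rack. The nut driver is at (560,295) and the blue look-alikes at (341,85) and (342,420). Next I centre over the rod.

```bash
python3 - <<'E'
from h import *
s=manip.sense();print(s['position'],s['qd'].round(3));d=snap('wrist');s=manip.sense();print(s['position'],s['tcp_rot'])
d=snap('wrist')
im=d['color'][170:220,195:245].astype(int)
cv2.imwrite('pics/c2.png',cv2.resize(d['color'][160:225,180:260,::-1],(800,650))[:600])
inc(s['position'],s['tcp_rot'],[.498,-.385,.215],3.299)
E
```

```text
[ 0.47641681 -0.36110089  0.29899783] [ 0.048 -0.068  0.111  0.022  0.056  0.101]
[ 0.47612246 -0.35685401  0.29876381] [-3.14070473e+00 -1.71718364e-03 -2.99061886e+00]
slide [-0.7  -1.24  3.35] turn [-0.01 -0.02 -0.06] rows 2.2
```

View pics/c2.png

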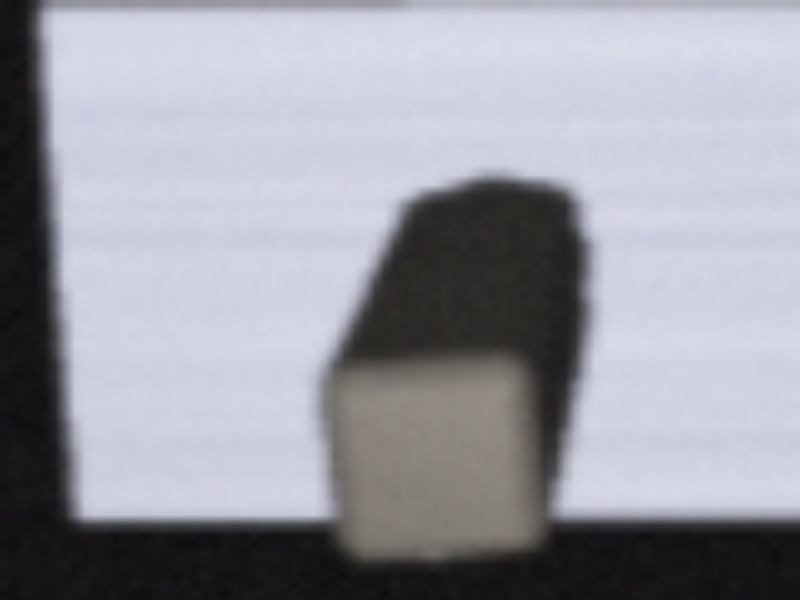

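The grip's top face is at crop corners (335,372), (525,355), (548,548), (350,562). It is turned a few degrees relative to the rack, so I'll compute its pose.

```bash
python3 - <<'E'
from h import *
d=load('wrist')
C=np.array([pt(d,180+u/10-.45,160+v/10-.45,.182)[:2] for u,v in [(335,368),(530,352),(548,548),(345,564)]])
print(C.round(4),C.mean(0));e=np.roll(C,-1,0)-C
print(np.linalg.norm(e,axis=1),np.degrees(np.arctan2(e[:,1],e[:,0])))
# rack front edge
a,b=pt(d,180+75/10-.45,160+52-.45,.112),pt(d,259,160+52-.45,.112);print(np.degrees(np.arctan2(*(b-a)[[1,0]])))
c=C.mean(0);s=manip.sense();print(s['position'])
for yaw in(3.30,3.35): inc(s['position'],s['tcp_rot'],[*c,.215],yaw)
E
```

```text
[[ 0.4895 -0.3935]
 [ 0.4854 -0.3764]
 [ 0.5036 -0.3724]
 [ 0.5079 -0.3905]] [ 0.49658528 -0.3832094 ]
[0.01757238 0.01863543 0.01864129 0.01867752] [ 103.51765598   12.40153653  -76.51104352 -170.87919308]
98.7049667746025
[ 0.47623543 -0.35382615  0.29903391]
slide [-0.63 -1.29  3.36] turn [ 0.01 -0.01 -0.05] rows 2.2
slide [-0.63 -1.29  3.36] turn [ 0.02 -0.01 -0.53] rows 2.2
```

Emit:
step_arm --increments '[{"slide": [-0.35,-0.6,1.2],"turn": [0,0,-0.5]},{"slide": [-0.65,-1.3,2.4],"turn": [0,0,-0.5]},{"slide": [-0.65,-1.3,3.35],"turn": [0,0,-0.5]},{"slide": [-0.65,-1.3,3.35],"turn": [0,0,-0.5]},{"slide": [-0.65,-1.3,3.35],"turn": [0,0,-0.5]},{"slide": [-0.65,-1.3,3.35],"turn": [0,0,-0.5]},{"slide": [-0.65,-1.3,3.35],"turn": [0,0,-0.5]}]'

```text
t: 2.98
position: [0.4992, -0.381, 0.2199]
tcp_rot: [-3.138, 0.003, -2.931]
force: [0.1, 0.6, -0.4]
opening: 0.0854
finger_force: 0.0
```

```bash
python3 - <<'E'
from h import *
s=manip.sense();d=snap('wrist');print(s['position'],s['tcp_rot'],s['force'])
save(d,'w2.png',(130,180,400,384),2.9)
inc(s['position'],s['tcp_rot'],[.4970,-.384,.137],3.35)
E
```

```text
[ 0.4992156  -0.38097334  0.21990815] [-3.13758856e+00  2.70257113e-03 -2.93131478e+00] [ 0.09885562  0.59305891 -0.36725809]
slide [ 0.12 -0.09  3.32] turn [-0.04  0.03  0.02] rows 2.0
```

View pics/w2.png

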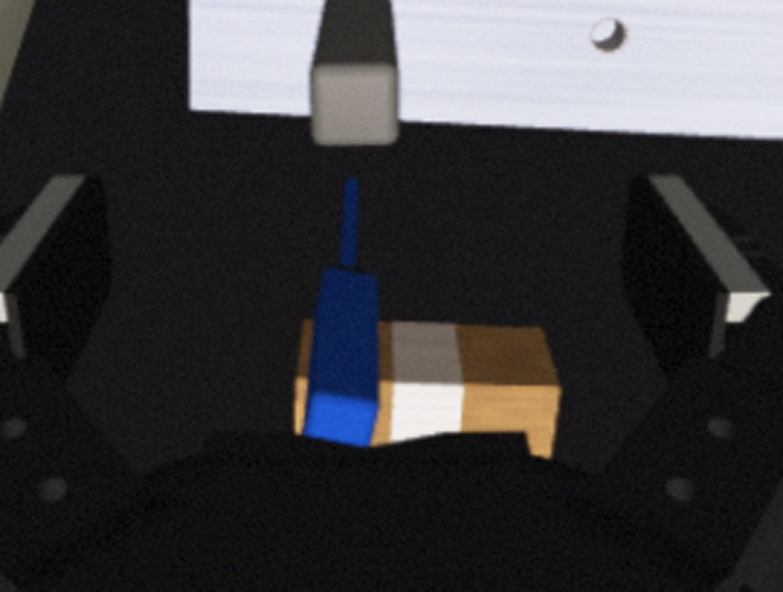

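The grip is now square to the image, with its top face at crop (312–398, 65–143) and both fingers clear on either side. Next I compute the centring and descend.

```bash
python3 - <<'E'
from h import *
d=load('wrist');s=manip.sense()
C=np.array([pt(d,130+u/2.9-.33,180+v/2.9-.33,.182)[:2] for u,v in [(312,65),(396,65),(398,144),(314,144)]])
c=C.mean(0);e=np.roll(C,-1,0)-C
print(c,np.linalg.norm(e,axis=1),s['position'])
h=pt(d,130+608/2.9-.33,180+35/2.9-.33,.112);print('hole1',h)
inc(s['position'],s['tcp_rot'],[*c,.137],3.35)
E
```

```text
[ 0.49673608 -0.38374687] [0.01809231 0.01840812 0.01860185 0.01841114] [ 0.49918791 -0.3810918   0.21990661]
hole1 [ 0.48553914 -0.31044427  0.112     ]
slide [ 0.13 -0.07  3.32] turn [-0.04  0.03  0.02] rows 2.0
```

Emit:
step_arm --increments '[{"slide": [0.13,-0.07,0.8],"turn": [-0.04,0.03,0]},{"slide": [0.13,-0.07,1.8],"turn": [-0.04,0.03,0]},{"slide": [0.13,-0.07,2.8],"turn": [-0.04,0.03,0]},{"slide": [0.13,-0.07,3.3],"turn": [-0.04,0.03,0]},{"slide": [0.13,-0.07,3.3],"turn": [-0.04,0.03,0]},{"slide": [0.13,-0.07,3.3],"turn": [-0.04,0.03,0]}]'

```text
t: 3.53
position: [0.4954, -0.3832, 0.1349]
tcp_rot: [3.138, -0.003, -2.932]
force: [1.0, -0.4, 1.0]
opening: 0.0856
finger_force: 0.0
```

Emit:
step_arm --increments '[{"slide": [0,0,0],"turn": [0,0,0]},{"slide": [0,0,0],"turn": [0,0,0]},{"slide": [0,0,0],"turn": [0,0,0]},{"slide": [0,0,0],"turn": [0,0,0]},{"slide": [0,0,0],"turn": [0,0,0]},{"slide": [0,0,0],"turn": [0,0,0]},{"slide": [0,0,0],"turn": [0,0,0]},{"slide": [0,0,0],"turn": [0,0,0]}]' --grip -0.9

```text
t: 4.2
position: [0.4955, -0.3834, 0.135]
tcp_rot: [3.138, -0.003, -2.932]
force: [-0.4, 0.8, 3.2]
opening: 0.019
finger_force: 58.8
```

Emit:
step_arm --increments '[{"slide": [0,0,0],"turn": [0,0,0]},{"slide": [0,0,0],"turn": [0,0,0]},{"slide": [0,0,0],"turn": [0,0,0]},{"slide": [0,0,0],"turn": [0,0,0]}]'

```text
t: 4.53
position: [0.4956, -0.3834, 0.135]
tcp_rot: [3.138, -0.003, -2.932]
force: [-0.4, 0.1, 5.3]
opening: 0.0191
finger_force: 59.1
```

Emit:
step_arm --increments '[{"slide": [0,0,-0.3],"turn": [0,0,0]},{"slide": [0,0,-1],"turn": [0,0,0]},{"slide": [0,0,-2],"turn": [0,0,0]},{"slide": [0,0,-3.2],"turn": [0,0,0]},{"slide": [0,0,-4.6],"turn": [0,0,0]},{"slide": [0,0,-6],"turn": [0,0,0]},{"slide": [0,0,-7.4],"turn": [0,0,0]},{"slide": [0,0,-8.5],"turn": [0,0,0]}]'

```text
t: 5.2
position: [0.4961, -0.3839, 0.3495]
tcp_rot: [3.139, -0.002, -2.932]
force: [0.4, -2.0, -0.7]
opening: 0.0191
finger_force: 59.8
```

Emit:
step_arm --increments '[{"slide": [0,0,0],"turn": [0,0,0]},{"slide": [0,0,0],"turn": [0,0,0]},{"slide": [0,0,0],"turn": [0,0,0]},{"slide": [0,0,0],"turn": [0,0,0]},{"slide": [0,0,0],"turn": [0,0,0]}]'

```text
t: 5.62
position: [0.4953, -0.3831, 0.3439]
tcp_rot: [3.133, -0.006, -2.932]
force: [0.4, 0.1, -1.4]
opening: 0.0191
finger_force: 59.9
```

```bash
python3 - <<'E'
from h import *
s=manip.sense();print(s['position'],s['tcp_rot'],s['force'],s['joint_pos'])
d=snap('wrist');e=snap('scene')
print(proj(e,s['position']))
Y=3.305
inc(s['position'],s['tcp_rot'],[.497,.0,.345],Y)
W=[[.497,.0,.345],[.4964,.0925,.30]]
inc(np.array(W[0]),[np.pi,0,Y],W[1],Y)
A=cv2.resize(d['color'][:,:,::-1],(512,384));u,v=proj(e,s['position']).astype(int)
B=cv2.resize(e['color'][max(v-40,0):v+60,max(u-40,0):u+60,::-1],(280,280))
M=np.zeros((384,800,3),np.uint8);M[:,:512]=A;M[:280,520:800]=B;cv2.imwrite('pics/w3.png',M)
E
```

```text
[ 0.49527609 -0.38308903  0.3438671 ] [ 3.13307302 -0.00592133 -2.93219411] [ 0.38157118  0.08980112 -1.39856659] [-7.96247037e-01  2.64369079e-01  1.24260030e+00 -4.39035060e-04
  1.64498926e+00 -2.57644696e+00]
[105.1892667  105.45786354]
slide [-3.25 14.97  0.06] turn [ 0.08 -0.06  0.44] rows 9.2
slide [-0.58  3.65  1.8 ] turn [0. 0. 0.] rows 2.5
```

View pics/w3.png

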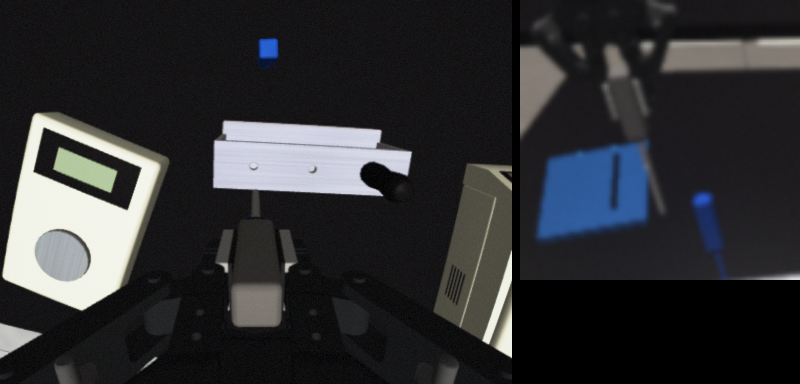

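The rod is held upright between the pads, its tip near (255,190) in the wrist picture. The empty hole 0 is at (253,166) and hole 1 at (312,168). Next is the carry to the slot.

Emit:
step_arm --increments '[{"slide": [-0.2,0.8,0],"turn": [0.08,-0.06,0.1]},{"slide": [-0.5,2.2,0],"turn": [0.08,-0.06,0.44]},{"slide": [-0.8,3.7,0],"turn": [0.08,-0.06,0.44]},{"slide": [-1.1,5.2,0],"turn": [0.08,-0.06,0.44]},{"slide": [-1.4,6.7,0],"turn": [0.08,-0.06,0.44]},{"slide": [-1.7,8.2,0],"turn": [0.08,-0.06,0.44]},{"slide": [-2.0,9.7,0],"turn": [0.08,-0.06,0.44]},{"slide": [-2.4,11.2,0],"turn": [0.08,-0.06,0.44]}]'

```text
t: 6.38
position: [0.4957, -0.0957, 0.3472]
tcp_rot: [-3.138, 0.002, -2.979]
force: [0.8, 1.6, -1.2]
opening: 0.019
finger_force: 59.7
```

Emit:
step_arm --increments '[{"slide": [-0.3,1.4,0],"turn": [0,0,0]},{"slide": [-0.5,2.8,0],"turn": [0,0,0]},{"slide": [-0.7,4.2,0],"turn": [0,0,0]},{"slide": [-0.9,5.5,0],"turn": [0,0,0]},{"slide": [-1.1,6.6,0.5],"turn": [0,0,0]},{"slide": [-1.25,7.3,1.0],"turn": [0,0,0]},{"slide": [-1.25,7.45,1.5],"turn": [0,0,0]},{"slide": [-1.25,7.45,1.5],"turn": [0,0,0]}]'

```text
t: 7.05
position: [0.495, 0.0928, 0.306]
tcp_rot: [-3.139, -0.004, -2.975]
force: [-0.3, 0.3, -1.0]
opening: 0.0194
finger_force: 59.9
```

Emit:
step_arm --increments '[{"slide": [0,0,0],"turn": [0,0,0]},{"slide": [0,0,0],"turn": [0,0,0]},{"slide": [0,0,0],"turn": [0,0,0]},{"slide": [0,0,0],"turn": [0,0,0]},{"slide": [0,0,0],"turn": [0,0,0]}]'

```text
t: 7.47
position: [0.4977, 0.0906, 0.3104]
tcp_rot: [-3.137, 0.005, -2.979]
force: [0.1, 0.3, -1.0]
opening: 0.0194
finger_force: 59.9
```

```bash
python3 - <<'E'
from h import *
d=load('wrist');print('holes',pt(d,253,166,.112),pt(d,312,168.3,.112))
s=manip.sense();print(s['position'],s['tcp_rot'],s['force'],s['qd'].round(3))
d=snap('wrist')
save(d,'w4.png',(160,120,360,270),4)
T=np.array(s['position']);print('tip pred',proj(d,T+[.001,-.0004,-.113]),'slot pred',proj(d,[.4964,.0925,.14]))
E
```

```text
holes [ 0.49727794 -0.38423218  0.112     ] [ 0.48477329 -0.31075122  0.112     ]
[0.49772634 0.0905876  0.3103624 ] [-3.13715333  0.00456183 -2.97946993] [ 0.09787976  0.26867421 -0.97871866] [ 0.003  0.002  0.006  0.001 -0.002  0.001]
tip pred [255.56030189 189.39821117] slot pred [258.44474375 172.7948407 ]
```

View pics/w4.png

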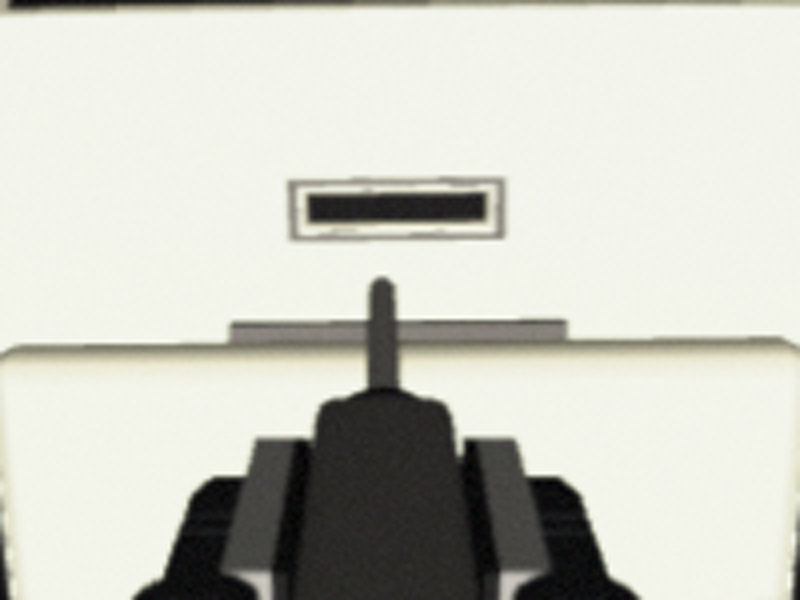

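The slot opening spans crop (307–487, 193–222), centre (397,207). The rod's round end has its edge at (381.5,279), so the ball centre is about (381.5,293). The lid's front edge and the slot run parallel to the tool's y.

```bash
python3 - <<'E'
from h import *
d=load('wrist');s=manip.sense();T=np.array(s['position'])
f=lambda u,v:(160+u/4-.375,120+v/4-.375)
A=R.from_euler('xyz',s['tcp_rot'])
sl=[pt(d,*f(u,v),.14) for u,v in [(307,207.5),(487,207.5),(397,193),(397,222),(397,207.5)]]
for p in sl: print(p.round(4))
print('yaw',np.arctan2(-(sl[1]-sl[0])[0],(sl[1]-sl[0])[1]), np.linalg.norm(sl[1]-sl[0]),np.linalg.norm(sl[3]-sl[2]))
b=pt(d,*f(381.5,293),T[2]-.110);print('ball',b,b-T,'tool',A.inv().apply(b-T)*1e3)
inc(b,s['tcp_rot'],[*sl[4][:2],b[2]],3.305)
E
```

```text
[0.4988 0.0693 0.14  ]
[0.4911 0.1161 0.14  ]
[0.4911 0.0921 0.14  ]
[0.4988 0.0934 0.14  ]
[0.4949 0.0927 0.14  ]
yaw 0.16252853564151837 0.04743788474871382 0.007812621335461309
ball [0.50109154 0.09009854 0.20023673] [ 0.00345105 -0.000588   -0.11      ] tool [ -2.8312299   -0.65149363 110.01734027]
slide [ 0.23  0.14 -0.  ] turn [-0.04  0.04 -0.01] rows 0.2
```

Emit:
step_arm --increments '[{"slide": [0.21,0.12,0.4],"turn": [-0.04,0.04,0]},{"slide": [0.21,0.12,1.0],"turn": [-0.04,0.04,0]},{"slide": [0.21,0.12,1.6],"turn": [-0.04,0.04,0]},{"slide": [0.21,0.12,2.0],"turn": [-0.04,0.04,0]},{"slide": [0.21,0.12,2.0],"turn": [-0.04,0.04,0]},{"slide": [0.21,0.12,2.0],"turn": [-0.04,0.04,0]},{"slide": [0.21,0.12,2.0],"turn": [-0.04,0.04,0]},{"slide": [0.21,0.12,2.0],"turn": [-0.04,0.04,0]}]'

```text
t: 8.18
position: [0.4925, 0.0932, 0.2607]
tcp_rot: [-3.141, 0.001, -2.978]
force: [0.4, -0.7, -0.3]
opening: 0.0191
finger_force: 59.9
```

```bash
python3 - <<'E'
from h import *
s=manip.sense();print(s['t'],s['position'],s['tcp_rot'],s['force'],s['qd'].round(3))
d=snap('wrist');e=snap('scene')
u,v=proj(e,[.4955,.0927,.145]).astype(int);print(u,v)
M=np.zeros((600,800,3),np.uint8);M[:,:500]=cv2.resize(d['color'][150:225,225:287.5.__int__()+1,::-1],(500,600),interpolation=cv2.INTER_CUBIC)
M[:300,505:800]=cv2.resize(e['color'][v-30:v+30,u-29:u+30,::-1],(295,300));cv2.imwrite('pics/w5.png',M)
E
```

```text
8.1833 [0.4924937  0.09317995 0.2606745 ] [-3.14132512e+00  1.07460352e-03 -2.97831340e+00] [ 0.38512372 -0.66440154 -0.3475014 ] [-0.001 -0.004 -0.003 -0.002  0.     0.002]
283 164
```

View pics/w5.png

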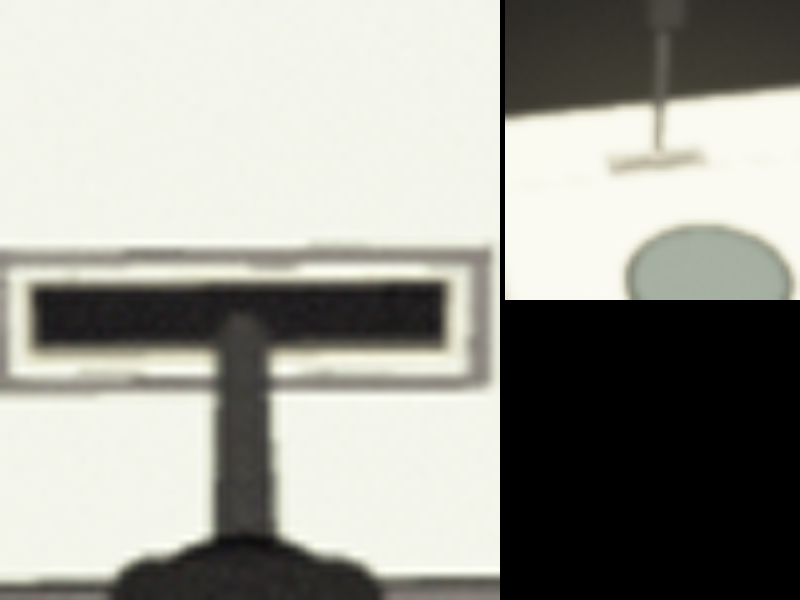

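The slot opening spans crop (32–445, 283–348). The rod's end has its edge at (242,313), so the ball centre is about (242,338). The scene view also shows the tip just above the slot.

```bash
python3 - <<'E'
from h import *
d=load('wrist');s=manip.sense();T=np.array(s['position'])
f=lambda u,v:(225+u/(500/63)-.44,150+v/8-.44)
A=R.from_euler('xyz',s['tcp_rot'])
c=pt(d,*f(238.5,315.5),.14);w=[pt(d,*f(238,y),.14) for y in(283,348)];print(c,np.linalg.norm(w[1]-w[0]))
for z in(.1507,.149,.1525):
  b=pt(d,*f(242,338),z);print('ball',b,'tool off',A.inv().apply(b-T)*1e3,'needed mm',A.inv().apply(c-b)[:2]*1e3)
E
```

```text
[0.49492457 0.09260407 0.14      ] 0.007596056639957864
ball [0.49440481 0.09296735 0.1507    ] tool off [ -1.84792061  -0.4972606  109.86373992] needed mm [-0.44421305 -0.44021795]
ball [0.49489057 0.09303927 0.149     ] tool off [ -2.33738791  -0.50484822 111.56417947] needed mm [ 0.04525426 -0.43263033]
ball [0.49389048 0.0928912  0.1525    ] tool off [ -1.32966111  -0.48922665 108.06327452] needed mm [-0.96247254 -0.44825191]
```

Emit:
step_arm --increments '[{"slide": [-0.01,-0.3,0],"turn": [0,0,0]},{"slide": [-0.01,-0.64,0],"turn": [0,0,0]},{"slide": [-0.01,-0.64,0.1],"turn": [0,0,0]},{"slide": [-0.01,-0.64,0.2],"turn": [0,0,0]},{"slide": [-0.01,-0.64,0.28],"turn": [0,0,0]},{"slide": [-0.01,-0.64,0.32],"turn": [0,0,0]},{"slide": [-0.01,-0.64,0.34],"turn": [0,0,0]},{"slide": [-0.01,-0.64,0.36],"turn": [0,0,0]}]'

```text
t: 8.95
position: [0.4946, 0.0776, 0.2504]
tcp_rot: [3.141, -0.001, -2.978]
force: [0.1, 0.0, -0.7]
opening: 0.0192
finger_force: 59.9
```

Emit:
step_arm --increments '[{"slide": [0,0,0.04],"turn": [0,0,0]},{"slide": [0,0,0.08],"turn": [0,0,0]},{"slide": [0,0,0.12],"turn": [0,0,0]},{"slide": [0,0,0.16],"turn": [0,0,0]},{"slide": [0,0,0.16],"turn": [0,0,0]},{"slide": [0,0,0.16],"turn": [0,0,0]}]'

```text
t: 9.45
position: [0.4947, 0.0774, 0.2465]
tcp_rot: [3.142, -0.001, -2.978]
force: [0.5, 0.6, -0.4]
opening: 0.0195
finger_force: 59.8
```

Emit:
step_arm --increments '[{"slide": [0,0,0.08],"turn": [0,0,0]},{"slide": [0,0,0.16],"turn": [0,0,0]},{"slide": [0,0,0.24],"turn": [0,0,0]},{"slide": [0,0,0.3],"turn": [0,0,0]},{"slide": [0,0,0.34],"turn": [0,0,0]},{"slide": [0,0,0.34],"turn": [0,0,0]},{"slide": [0,0,0.34],"turn": [0,0,0]}]'

```text
t: 10.03
position: [0.4946, 0.0774, 0.2379]
tcp_rot: [3.142, -0.001, -2.978]
force: [0.5, -0.1, -1.0]
opening: 0.0192
finger_force: 59.8
```

Emit:
step_arm --increments '[{"slide": [0,0,0.02],"turn": [0,0,0]},{"slide": [0,0,0.04],"turn": [0,0,0]},{"slide": [0,0,0.04],"turn": [0,0,0]},{"slide": [0,0,0.04],"turn": [0,0,0]}]'

```text
t: 10.37
position: [0.4947, 0.0774, 0.2371]
tcp_rot: [-3.142, -0.001, -2.978]
force: [0.4, 0.3, -0.0]
opening: 0.0192
finger_force: 59.8
```

Expected frame contact is near TCP z ≈ 0.235. I'll go down in half-millimetre steps.

Emit:
step_arm --increments '[{"slide": [0,0,0.02],"turn": [0,0,0]},{"slide": [0,0,0.04],"turn": [0,0,0]},{"slide": [0,0,0.04],"turn": [0,0,0]},{"slide": [0,0,0.04],"turn": [0,0,0]}]'

```text
t: 10.7
position: [0.4947, 0.0774, 0.2361]
tcp_rot: [-3.142, -0.001, -2.978]
force: [1.0, -0.1, -0.8]
opening: 0.0192
finger_force: 59.8
```

Emit:
step_arm --increments '[{"slide": [0,0,0.02],"turn": [0,0,0]},{"slide": [0,0,0.03],"turn": [0,0,0]},{"slide": [0,0,0.03],"turn": [0,0,0]},{"slide": [0,0,0.03],"turn": [0,0,0]}]'

```text
t: 11.03
position: [0.4946, 0.0774, 0.2353]
tcp_rot: [3.142, -0.001, -2.978]
force: [0.7, -0.0, 0.5]
opening: 0.0192
finger_force: 59.8
```

Emit:
step_arm --increments '[{"slide": [0,0,0.02],"turn": [0,0,0]},{"slide": [0,0,0.03],"turn": [0,0,0]},{"slide": [0,0,0.03],"turn": [0,0,0]},{"slide": [0,0,0.03],"turn": [0,0,0]}]'

```text
t: 11.37
position: [0.4946, 0.0774, 0.2346]
tcp_rot: [-3.142, -0.001, -2.978]
force: [2.0, 0.4, -0.0]
opening: 0.0196
finger_force: 59.8
```

Emit:
step_arm --increments '[{"slide": [0,0,0.02],"turn": [0,0,0]},{"slide": [0,0,0.03],"turn": [0,0,0]},{"slide": [0,0,0.03],"turn": [0,0,0]},{"slide": [0,0,0.03],"turn": [0,0,0]}]'

```text
t: 11.7
position: [0.4946, 0.0774, 0.2338]
tcp_rot: [3.142, -0.001, -2.978]
force: [1.4, 0.2, -0.1]
opening: 0.0195
finger_force: 59.8
```

Emit:
step_arm --increments '[{"slide": [0,0,0.02],"turn": [0,0,0]},{"slide": [0,0,0.03],"turn": [0,0,0]},{"slide": [0,0,0.03],"turn": [0,0,0]},{"slide": [0,0,0.03],"turn": [0,0,0]}]'

```text
t: 12.03
position: [0.4946, 0.0774, 0.233]
tcp_rot: [-3.142, -0.001, -2.978]
force: [1.1, 0.6, 0.3]
opening: 0.0191
finger_force: 59.8
```

Emit:
step_arm --increments '[{"slide": [0,0,0.02],"turn": [0,0,0]},{"slide": [0,0,0.04],"turn": [0,0,0]},{"slide": [0,0,0.04],"turn": [0,0,0]},{"slide": [0,0,0.04],"turn": [0,0,0]}]'

```text
t: 12.37
position: [0.4946, 0.0774, 0.2321]
tcp_rot: [-3.142, -0.001, -2.978]
force: [0.4, 0.3, 0.6]
opening: 0.0195
finger_force: 59.9
```

Emit:
step_arm --increments '[{"slide": [0,0,0.02],"turn": [0,0,0]},{"slide": [0,0,0.04],"turn": [0,0,0]},{"slide": [0,0,0.04],"turn": [0,0,0]},{"slide": [0,0,0.04],"turn": [0,0,0]}]'

```text
t: 12.7
position: [0.4948, 0.0774, 0.2318]
tcp_rot: [-3.141, -0.0, -2.978]
force: [-0.1, 1.0, 5.1]
opening: 0.0192
finger_force: 60.5
```

Contact with the frame: 5 N at TCP z 0.2318. I'll ease off slightly and slide along the slot, watching for the force to drop.

Emit:
step_arm --increments '[{"slide": [0,0,-0.01],"turn": [0,0,0]},{"slide": [0,0.05,-0.01],"turn": [0,0,0]},{"slide": [0,0.1,-0.01],"turn": [0,0,0]},{"slide": [0,0.1,-0.01],"turn": [0,0,0]}]'

```text
t: 13.03
position: [0.4946, 0.0787, 0.2317]
tcp_rot: [-3.138, -0.0, -2.978]
force: [0.8, -3.0, 5.4]
opening: 0.0195
finger_force: 60.7
```

Emit:
step_arm --increments '[{"slide": [0,0.05,0],"turn": [0,0,0]},{"slide": [0,0.1,0],"turn": [0,0,0]},{"slide": [0,0.1,0],"turn": [0,0,0]}]'

```text
t: 13.28
position: [0.4942, 0.0811, 0.2317]
tcp_rot: [-3.138, -0.0, -2.978]
force: [0.0, -2.7, 5.0]
opening: 0.0193
finger_force: 60.7
```

Emit:
step_arm --increments '[{"slide": [0,0.05,0],"turn": [0,0,0]},{"slide": [0,0.1,0],"turn": [0,0,0]},{"slide": [0,0.1,0],"turn": [0,0,0]}]'

```text
t: 13.53
position: [0.4938, 0.0836, 0.2317]
tcp_rot: [-3.138, -0.0, -2.978]
force: [0.8, -3.1, 4.9]
opening: 0.0188
finger_force: 60.7
```

Steady light contact of 5 N with friction. I'll carry on sliding.

Emit:
step_arm --increments '[{"slide": [0,0.05,0],"turn": [0,0,0]},{"slide": [0,0.1,0],"turn": [0,0,0]},{"slide": [0,0.1,0],"turn": [0,0,0]}]'

```text
t: 13.78
position: [0.4934, 0.0861, 0.2317]
tcp_rot: [-3.138, -0.0, -2.978]
force: [0.9, -3.0, 5.5]
opening: 0.0193
finger_force: 60.7
```

Emit:
step_arm --increments '[{"slide": [0,0.05,0],"turn": [0,0,0]},{"slide": [0,0.1,0],"turn": [0,0,0]},{"slide": [0,0.1,0],"turn": [0,0,0]}]'

```text
t: 14.03
position: [0.493, 0.0885, 0.2317]
tcp_rot: [-3.138, -0.0, -2.978]
force: [0.9, -2.4, 5.1]
opening: 0.0193
finger_force: 60.7
```

Emit:
step_arm --increments '[{"slide": [0,0.05,0],"turn": [0,0,0]},{"slide": [0,0.1,0],"turn": [0,0,0]},{"slide": [0,0.1,0],"turn": [0,0,0]}]'

```text
t: 14.28
position: [0.4926, 0.0909, 0.2317]
tcp_rot: [-3.138, -0.0, -2.978]
force: [0.9, -3.1, 6.0]
opening: 0.0194
finger_force: 60.7
```

Emit:
step_arm --increments '[{"slide": [0,0.05,0],"turn": [0,0,0]},{"slide": [0,0.1,0],"turn": [0,0,0]},{"slide": [0,0.1,0],"turn": [0,0,0]}]'

```text
t: 14.53
position: [0.4922, 0.0934, 0.2317]
tcp_rot: [-3.138, -0.0, -2.978]
force: [1.2, -2.7, 4.8]
opening: 0.0191
finger_force: 60.7
```

Emit:
step_arm --increments '[{"slide": [0,0.05,0],"turn": [0,0,0]},{"slide": [0,0.1,0],"turn": [0,0,0]},{"slide": [0,0.1,0],"turn": [0,0,0]}]'

```text
t: 14.78
position: [0.4918, 0.0958, 0.2317]
tcp_rot: [-3.138, -0.0, -2.978]
force: [0.3, -3.9, 4.9]
opening: 0.0196
finger_force: 60.7
```

Emit:
step_arm --increments '[{"slide": [0,0.05,0],"turn": [0,0,0]},{"slide": [0,0.1,0],"turn": [0,0,0]},{"slide": [0,0.1,0],"turn": [0,0,0]}]'

```text
t: 15.03
position: [0.4914, 0.0985, 0.2317]
tcp_rot: [-3.139, -0.0, -2.978]
force: [0.1, -3.6, 4.9]
opening: 0.0193
finger_force: 60.7
```

Emit:
step_arm --increments '[{"slide": [0,0.05,0],"turn": [0,0,0]},{"slide": [0,0.1,0],"turn": [0,0,0]},{"slide": [0,0.1,0],"turn": [0,0,0]}]'

```text
t: 15.28
position: [0.4903, 0.1023, 0.2309]
tcp_rot: [3.141, -0.002, -2.978]
force: [1.4, 1.1, 0.3]
opening: 0.0194
finger_force: 60.0
```

Emit:
step_arm --increments '[{"slide": [0,0.05,0],"turn": [0,0,0]},{"slide": [0,0.1,0],"turn": [0,0,0]},{"slide": [0,0.1,0],"turn": [0,0,0]}]'

```text
t: 15.53
position: [0.4898, 0.1049, 0.2304]
tcp_rot: [3.141, -0.002, -2.978]
force: [1.5, -0.5, -1.7]
opening: 0.0194
finger_force: 59.6
```

The force dropped to zero, so the tip is in the window. I'll lower gently and check for side forces.

Emit:
step_arm --increments '[{"slide": [0,0,0.03],"turn": [0,0,0]},{"slide": [0,0,0.06],"turn": [0,0,0]},{"slide": [0,0,0.09],"turn": [0,0,0]},{"slide": [0,0,0.09],"turn": [0,0,0]},{"slide": [0,0,0.09],"turn": [0,0,0]}]'

```text
t: 15.95
position: [0.4899, 0.1047, 0.2288]
tcp_rot: [3.141, -0.002, -2.978]
force: [1.8, 1.8, -1.2]
opening: 0.0196
finger_force: 59.8
```

Emit:
step_arm --increments '[{"slide": [0,0.03,0],"turn": [0,0,0]},{"slide": [0,0.04,0],"turn": [0,0,0]},{"slide": [0,0.04,0],"turn": [0,0,0]},{"slide": [0,0.04,0],"turn": [0,0,0]}]'

```text
t: 16.28
position: [0.4898, 0.1054, 0.2289]
tcp_rot: [-3.141, -0.001, -2.978]
force: [0.8, -0.3, -1.0]
opening: 0.0192
finger_force: 59.6
```

Emit:
step_arm --increments '[{"slide": [0,-0.03,0],"turn": [0,0,0]},{"slide": [0,-0.06,0],"turn": [0,0,0]},{"slide": [0,-0.08,0],"turn": [0,0,0]},{"slide": [0,-0.08,0],"turn": [0,0,0]},{"slide": [0,-0.08,0],"turn": [0,0,0]}]'

```text
t: 16.7
position: [0.4902, 0.1036, 0.229]
tcp_rot: [3.141, -0.001, -2.978]
force: [0.0, 0.8, -0.3]
opening: 0.0194
finger_force: 59.8
```

Free over about 2 mm, so I'll go to the middle and lower towards the tab.

Emit:
step_arm --increments '[{"slide": [0,0.04,0],"turn": [0,0,0]},{"slide": [0,0.04,0.04],"turn": [0,0,0]},{"slide": [0,0.04,0.08],"turn": [0,0,0]},{"slide": [0,0.04,0.12],"turn": [0,0,0]},{"slide": [0,0.04,0.12],"turn": [0,0,0]},{"slide": [0,0.04,0.12],"turn": [0,0,0]}]'

```text
t: 17.2
position: [0.49, 0.1045, 0.2258]
tcp_rot: [-3.142, -0.001, -2.978]
force: [0.4, 0.1, -1.5]
opening: 0.0196
finger_force: 59.7
```

Emit:
step_arm --increments '[{"slide": [0,0,0.02],"turn": [0,0,0]},{"slide": [0,0,0.04],"turn": [0,0,0]},{"slide": [0,0,0.04],"turn": [0,0,0]},{"slide": [0,0,0.04],"turn": [0,0,0]}]'

```text
t: 17.53
position: [0.4901, 0.1045, 0.2252]
tcp_rot: [-3.142, -0.001, -2.978]
force: [0.1, -0.7, -0.1]
opening: 0.0193
finger_force: 59.8
```

Emit:
step_arm --increments '[{"slide": [0,0,0.02],"turn": [0,0,0]},{"slide": [0,0,0.04],"turn": [0,0,0]},{"slide": [0,0,0.04],"turn": [0,0,0]},{"slide": [0,0,0.04],"turn": [0,0,0]}]'

```text
t: 17.87
position: [0.4902, 0.1045, 0.2245]
tcp_rot: [-3.142, -0.001, -2.978]
force: [-1.1, -0.8, 4.0]
opening: 0.0196
finger_force: 60.1
```

Emit:
step_arm --increments '[{"slide": [0,0,0.02],"turn": [0,0,0]},{"slide": [0,0,0.03],"turn": [0,0,0]},{"slide": [0,0,0.03],"turn": [0,0,0]},{"slide": [0,0,0.03],"turn": [0,0,0]}]'

```text
t: 18.2
position: [0.4902, 0.1045, 0.2236]
tcp_rot: [-3.142, -0.001, -2.978]
force: [-0.7, -0.5, 4.6]
opening: 0.0194
finger_force: 60.3
```

The tab is yielding at 4–5 N, right where predicted. I'll press on in small steps.

Emit:
step_arm --increments '[{"slide": [0,0,0.03],"turn": [0,0,0]},{"slide": [0,0,0.06],"turn": [0,0,0]},{"slide": [0,0,0.08],"turn": [0,0,0]},{"slide": [0,0,0.08],"turn": [0,0,0]},{"slide": [0,0,0.08],"turn": [0,0,0]}]'

```text
t: 18.62
position: [0.4902, 0.1045, 0.222]
tcp_rot: [-3.141, -0.001, -2.978]
force: [-1.1, -0.3, 6.0]
opening: 0.0196
finger_force: 60.7
```

Emit:
step_arm --increments '[{"slide": [0,0,0.02],"turn": [0,0,0]},{"slide": [0,0,0.04],"turn": [0,0,0]},{"slide": [0,0,0.04],"turn": [0,0,0]},{"slide": [0,0,0.04],"turn": [0,0,0]}]'

```text
t: 18.95
position: [0.4903, 0.1045, 0.2212]
tcp_rot: [-3.141, -0.001, -2.978]
force: [-2.1, -0.3, 7.5]
opening: 0.019
finger_force: 60.8
```

Emit:
step_arm --increments '[{"slide": [0,0,0.02],"turn": [0,0,0]},{"slide": [0,0,0.04],"turn": [0,0,0]},{"slide": [0,0,0.04],"turn": [0,0,0]},{"slide": [0,0,0.04],"turn": [0,0,0]}]'

```text
t: 19.28
position: [0.4903, 0.1045, 0.2203]
tcp_rot: [-3.141, -0.001, -2.978]
force: [-1.9, -0.6, 8.2]
opening: 0.0189
finger_force: 60.9
```

Emit:
step_arm --increments '[{"slide": [0,0,0.02],"turn": [0,0,0]},{"slide": [0,0,0.03],"turn": [0,0,0]},{"slide": [0,0,0.03],"turn": [0,0,0]},{"slide": [0,0,0.03],"turn": [0,0,0]}]'

```text
t: 19.62
position: [0.4903, 0.1045, 0.2198]
tcp_rot: [-3.141, -0.0, -2.978]
force: [-2.1, 0.3, 9.6]
opening: 0.0189
finger_force: 61.0
```

```bash
python3 - <<'E'
from h import *
s=manip.sense();d=snap('top');e=snap('scene')
print(s['position'],s['force'])
for u,v in [(340,290),(320,285),(380,280),(330,200)]: print(pt(d,u/1.5,v/1.5).round(4))
E
```

```text
[0.49030944 0.10450223 0.2197658 ] [-2.12701311  0.31223837  9.56804568]
[0.5103 0.071  0.5691]
[0.5161 0.0929 0.565 ]
[0.5626 0.0362 0.1658]
[ 7.524e-01  1.466e-01 -7.000e-04]
```

Still locked at 5 mm of travel (the lid reads z 0.166). I'll continue in finer steps.

Emit:
step_arm --increments '[{"slide": [0,0,0.01],"turn": [0,0,0]},{"slide": [0,0,0.02],"turn": [0,0,0]},{"slide": [0,0,0.02],"turn": [0,0,0]},{"slide": [0,0,0.02],"turn": [0,0,0]}]'

```text
t: 20.05
position: [0.4903, 0.1045, 0.2193]
tcp_rot: [-3.141, -0.0, -2.978]
force: [-1.7, 0.2, 9.4]
opening: 0.0194
finger_force: 61.0
```

Emit:
step_arm --increments '[{"slide": [0,0,0.01],"turn": [0,0,0]},{"slide": [0,0,0.02],"turn": [0,0,0]},{"slide": [0,0,0.02],"turn": [0,0,0]},{"slide": [0,0,0.02],"turn": [0,0,0]}]'

```text
t: 20.38
position: [0.4903, 0.1045, 0.2189]
tcp_rot: [-3.141, -0.0, -2.978]
force: [-3.1, 0.1, 10.6]
opening: 0.0193
finger_force: 61.0
```

```bash
python3 - <<'E'
from h import *
s=manip.sense();d=snap('top')
print(s['position'],s['force'])
for u,v in [(380,280),(385,270)]: print(pt(d,u/1.5,v/1.5).round(4))
E
```

```text
[0.49032303 0.10450858 0.21891354] [-3.1036991   0.13854747 10.57121171]
[0.5628 0.0363 0.1644]
[0.5809 0.0272 0.1647]
```

Emit:
step_arm --increments '[{"slide": [0,0,0.01],"turn": [0,0,0]},{"slide": [0,0,0.02],"turn": [0,0,0]},{"slide": [0,0,0.02],"turn": [0,0,0]},{"slide": [0,0,0.02],"turn": [0,0,0]}]'

```text
t: 20.77
position: [0.4903, 0.1045, 0.2185]
tcp_rot: [-3.141, -0.0, -2.978]
force: [-2.0, -0.1, 9.1]
opening: 0.0193
finger_force: 61.0
```

```bash
python3 - <<'E'
from h import *
s=manip.sense();d=snap('top')
print(s['position'],s['force'])
for u,v in [(380,280),(385,270)]: print(pt(d,u/1.5,v/1.5).round(4))
E
```

```text
[0.49033653 0.10449507 0.21845757] [-2.03618986 -0.08107748  9.12339707]
[0.5626 0.0362 0.166 ]
[0.5808 0.0272 0.1654]
```

Emit:
step_arm --increments '[{"slide": [0,0,0.01],"turn": [0,0,0]},{"slide": [0,0,0.02],"turn": [0,0,0]},{"slide": [0,0,0.02],"turn": [0,0,0]},{"slide": [0,0,0.02],"turn": [0,0,0]}]'

```text
t: 21.15
position: [0.4904, 0.1045, 0.2175]
tcp_rot: [-3.141, -0.0, -2.978]
force: [-2.2, -0.7, 6.9]
opening: 0.0194
finger_force: 60.9
```

```bash
python3 - <<'E'
from h import *
s=manip.sense();d=snap('top')
print(s['position'],s['force'])
for u,v in [(380,280),(385,270)]: print(pt(d,u/1.5,v/1.5).round(4))
E
```

```text
[0.49036601 0.10445106 0.21753216] [-2.23540502 -0.6956151   6.87019232]
[0.5609 0.0359 0.1826]
[0.579  0.0271 0.1803]
```

The latch has released: the lid is rising and the force has dropped. I'll withdraw straight up.

Emit:
step_arm --increments '[{"slide": [0,0,-0.15],"turn": [0,0,0]},{"slide": [0,0,-0.4],"turn": [0,0,0]},{"slide": [0,0,-0.8],"turn": [0,0,0]},{"slide": [0,0,-1.3],"turn": [0,0,0]},{"slide": [0,0,-1.8],"turn": [0,0,0]},{"slide": [0,0,-2.6],"turn": [0,0,0]},{"slide": [0,0,-3.6],"turn": [0,0,0]},{"slide": [0,0,-4.8],"turn": [0,0,0]}]'

```text
t: 21.87
position: [0.4887, 0.1045, 0.3355]
tcp_rot: [3.141, -0.006, -2.978]
force: [0.6, 0.5, -1.0]
opening: 0.0195
finger_force: 59.7
```

Emit:
step_arm --increments '[{"slide": [0,0,-0.5],"turn": [0,0,0]},{"slide": [0,0,-0.5],"turn": [0,0,0]},{"slide": [0,0,-0.5],"turn": [0,0,0]},{"slide": [0,0,-0.5],"turn": [0,0,0]}]'

```text
t: 22.2
position: [0.4892, 0.1045, 0.3468]
tcp_rot: [3.141, -0.005, -2.978]
force: [-0.1, 0.3, -1.5]
opening: 0.0193
finger_force: 59.7
```

```bash
python3 - <<'E'
from h import *
s=manip.sense();d=snap('top')
print(s['position'],s['tcp_rot'],s['force'])
for u,v in [(380,280),(385,270)]: print(pt(d,u/1.5,v/1.5).round(4))
P0=s['position']
# return: TCP above hole as when gripped (.4956,-.3834), yaw -2.932
inc(P0,s['tcp_rot'],[.4956,-.3834,.346],-2.932)
E
```

```text
[0.4892041  0.10450424 0.34681294] [ 3.14110465 -0.00488394 -2.97825278] [-0.10067823  0.27072831 -1.54771508]
[0.5591 0.0356 0.2003]
[0.5769 0.0269 0.1971]
slide [  2.92 -19.3    0.04] turn [ 0.01 -0.05 -0.44] rows 11.7
```

Emit:
step_arm --increments '[{"slide": [0.15,-0.9,0],"turn": [0,-0.05,-0.1]},{"slide": [0.35,-2.3,0],"turn": [0,-0.05,-0.44]},{"slide": [0.56,-3.8,0],"turn": [0,-0.05,-0.44]},{"slide": [0.8,-5.3,0],"turn": [0,-0.05,-0.44]},{"slide": [1.0,-6.8,0],"turn": [0,-0.05,-0.44]},{"slide": [1.23,-8.3,0],"turn": [0,-0.05,-0.44]},{"slide": [1.46,-9.8,0],"turn": [0,-0.05,-0.44]},{"slide": [1.69,-11.2,0],"turn": [0,-0.05,-0.44]}]'

```text
t: 22.92
position: [0.4929, -0.1802, 0.3467]
tcp_rot: [3.139, 0.001, -2.933]
force: [-0.3, 0.0, -0.5]
opening: 0.0192
finger_force: 59.9
```

Emit:
step_arm --increments '[{"slide": [0.28,-1.4,0],"turn": [0,0,0]},{"slide": [0.56,-2.8,0],"turn": [0,0,0]},{"slide": [0.84,-4.2,0],"turn": [0,0,0]},{"slide": [1.1,-5.5,0],"turn": [0,0,0]},{"slide": [1.35,-6.7,0],"turn": [0,0,0]},{"slide": [1.5,-7.5,0],"turn": [0,0,0]},{"slide": [1.6,-8.05,0],"turn": [0,0,0]},{"slide": [1.6,-8.05,0],"turn": [0,0,0]}]'

```text
t: 23.58
position: [0.4957, -0.3859, 0.346]
tcp_rot: [3.139, 0.001, -2.935]
force: [0.4, -0.5, -0.6]
opening: 0.0192
finger_force: 59.7
```

Emit:
step_arm --increments '[{"slide": [0,0,0],"turn": [0,0,0]},{"slide": [0,0,0],"turn": [0,0,0]},{"slide": [0,0,0],"turn": [0,0,0]},{"slide": [0,0,0],"turn": [0,0,0]},{"slide": [0,0,0],"turn": [0,0,0]},{"slide": [0,0,0],"turn": [0,0,0]}]'

```text
t: 24.08
position: [0.497, -0.383, 0.3494]
tcp_rot: [-3.141, 0.004, -2.931]
force: [0.2, -0.2, -0.1]
opening: 0.0195
finger_force: 59.7
```

```bash
python3 - <<'E'
from h import *
s=manip.sense()
print(s['t'],s['position'],s['tcp_rot'],s['force'])
inc(s['position'],s['tcp_rot'],[.4956,-.3834,.239],-2.932)
E
```

```text
24.0833 [ 0.49703492 -0.38302614  0.34936775] [-3.14106254  0.00448491 -2.93118451] [ 0.19877633 -0.17449845 -0.07860789]
slide [ 0.08 -0.    4.41] turn [-0.01  0.04  0.01] rows 2.6
```

Emit:
step_arm --increments '[{"slide": [0.08,0,1.0],"turn": [-0.04,0.07,0]},{"slide": [0.08,0,2.2],"turn": [-0.04,0.07,0]},{"slide": [0.08,0,3.4],"turn": [-0.04,0.07,0]},{"slide": [0.08,0,4.2],"turn": [-0.04,0.07,0]},{"slide": [0.08,0,4.5],"turn": [-0.04,0.07,0]},{"slide": [0.08,0,4.5],"turn": [-0.04,0.07,0]},{"slide": [0.08,0,4.5],"turn": [-0.04,0.07,0]},{"slide": [0.08,0,4.5],"turn": [-0.04,0.07,0]}]'

```text
t: 24.75
position: [0.4964, -0.385, 0.239]
tcp_rot: [3.141, -0.001, -2.932]
force: [0.0, 0.0, -0.2]
opening: 0.019
finger_force: 59.8
```

```bash
python3 - <<'E'
from h import *
s=manip.sense();d=snap('wrist')
print(s['t'],s['position'],s['tcp_rot'],s['force'],s['qd'].round(3))
inc(s['position'],s['tcp_rot'],[.4956,-.3834,.215],-2.932)
# numeric look: dark (rod/hole) columns/rows on plate
g=d['color'].astype(int).sum(2)//3
u,v=proj(d,[.497,-.3844,.112]);print(u,v)
for r in range(int(v)-8,int(v)+26,2): print(r,*g[r,int(u)-9:int(u)+10])
E
```

```text
24.75 [ 0.49636826 -0.38504462  0.23897844] [ 3.14116267e+00 -8.46627063e-04 -2.93202686e+00] [ 0.03399425  0.00357469 -0.2403061 ] [-0.002 -0.009 -0.008 -0.     0.     0.001]
slide [0.02 0.07 0.96] turn [ 0.   -0.01 -0.  ] rows 0.6
256.09914980186363 185.76530838793576
177 213 213 214 213 216 214 215 215 213 213 215 213 217 215 214 216 217 215 215
179 216 214 213 214 215 216 216 213 212 210 211 211 212 213 212 212 210 211 213
181 213 213 214 216 214 214 207 199 200 204 203 199 195 197 210 216 218 217 217
183 207 209 209 205 193 192 204 214 217 216 216 216 217 209 192 195 204 207 211
185 215 216 215 201 174 188 216 222 221 220 220 221 221 216 186 168 198 213 214
187 213 214 211 199 152 109 134 185 208 213 211 208 184 129 102 152 199 215 216
189 215 214 214 210 194 156 98 77 84 82 90 88 84 102 153 193 207 212 214
191 212 214 213 210 193 137 74 62 65 65 64 90 150 191 206 212 211 213 214
193 216 217 216 213 194 134 65 64 60 65 63 107 179 214 215 215 215 217 215
195 218 219 218 215 182 110 64 66 66 65 62 95 173 212 217 215 217 218 217
197 213 215 214 212 178 107 62 59 63 60 61 95 174 216 218 217 217 218 220
199 213 212 213 210 177 109 64 64 65 65 62 79 161 207 211 213 213 213 212
201 213 212 216 210 180 107 63 62 65 66 62 77 163 210 215 214 209 213 214
203 213 215 214 211 167 86 63 62 62 64 60 74 160 206 211 215 214 215 214
205 215 212 215 211 168 90 64 64 65 63 62 69 136 192 212 213 213 215 213
207 210 207 206 205 163 85 60 62 62 65 62 72 131 190 208 208 211 211 211
209 209 211 209 206 164 86 62 64 61 61 60 68 112 176 207 210 208 209 208
```

```bash
python3 - <<'E'
from h import *
s=manip.sense();d=load('wrist');A=R.from_euler('xyz',s['tcp_rot']);T=np.array(s['position'])
h=pt(d,256.5,185.7,.112)
for z in(.129,.131):
  b=pt(d,255.1,192.0,z);print(h,b,'off tool',A.inv().apply(b-T)*1e3,'need',A.inv().apply(h-b)[:2]*1e3)
E
```

```text
[ 0.49686285 -0.38405238  0.112     ] [ 0.49823414 -0.38502119  0.129     ] off tool [ -1.8986893   -0.27411418 110.17520162] need [1.12944607 1.23110574]
[ 0.49686285 -0.38405238  0.112     ] [ 0.49767041 -0.38513336  0.131     ] off tool [ -1.32273117  -0.26640385 108.17555407] need [0.55348794 1.22339541]
```

Emit:
step_arm --increments '[{"slide": [0.03,0.055,0],"turn": [0,0,0]},{"slide": [0.03,0.055,0.2],"turn": [0,0,0]},{"slide": [0.03,0.055,0.4],"turn": [0,0,0]},{"slide": [0.03,0.055,0.5],"turn": [0,0,0]},{"slide": [0.03,0.055,0.6],"turn": [0,0,0]},{"slide": [0.03,0.055,0.64],"turn": [0,0,0]},{"slide": [0.03,0.055,0.68],"turn": [0,0,0]},{"slide": [0.03,0.055,0.68],"turn": [0,0,0]}]'

```text
t: 25.47
position: [0.4942, -0.3829, 0.2191]
tcp_rot: [3.137, -0.003, -2.932]
force: [1.5, 0.1, -0.8]
opening: 0.019
finger_force: 59.8
```

Emit:
step_arm --increments '[{"slide": [-0.03,-0.02,0],"turn": [0,0,0]},{"slide": [-0.03,-0.02,0.1],"turn": [0,0,0]},{"slide": [-0.03,-0.02,0.2],"turn": [0,0,0]},{"slide": [-0.03,-0.02,0.3],"turn": [0,0,0]},{"slide": [-0.03,-0.02,0.3],"turn": [0,0,0]}]'

```text
t: 25.88
position: [0.4946, -0.3828, 0.2109]
tcp_rot: [3.136, -0.004, -2.932]
force: [-0.4, -0.3, -2.0]
opening: 0.0191
finger_force: 59.8
```

Emit:
step_arm --increments '[{"slide": [-0.02,-0.02,0.2],"turn": [0.02,-0.01,0]},{"slide": [-0.02,-0.02,0.5],"turn": [0.02,-0.01,0]},{"slide": [-0.02,-0.02,0.9],"turn": [0.02,-0.01,0]},{"slide": [-0.02,-0.02,1.3],"turn": [0.02,-0.01,0]},{"slide": [-0.02,-0.02,1.7],"turn": [0.02,-0.01,0]},{"slide": [-0.02,-0.02,2.0],"turn": [0.02,-0.01,0]},{"slide": [-0.02,-0.02,2.2],"turn": [0.02,-0.01,0]},{"slide": [-0.02,-0.02,2.3],"turn": [0.02,-0.01,0]}]'

```text
t: 26.55
position: [0.4949, -0.3828, 0.1528]
tcp_rot: [3.138, -0.003, -2.932]
force: [1.0, -0.2, 0.2]
opening: 0.0192
finger_force: 59.8
```

Emit:
step_arm --increments '[{"slide": [0,0,0],"turn": [0,0,0]},{"slide": [0,0,0],"turn": [0,0,0]},{"slide": [0,0,0],"turn": [0,0,0]}]'

```text
t: 26.8
position: [0.4958, -0.3837, 0.1551]
tcp_rot: [3.141, -0.001, -2.932]
force: [-0.1, 0.4, -0.0]
opening: 0.0189
finger_force: 59.8
```

Well centred in the hole. I'll lower until the grip seats.

Emit:
step_arm --increments '[{"slide": [0,0,0.2],"turn": [0,0,0]},{"slide": [0,0,0.4],"turn": [0,0,0]},{"slide": [0,0,0.5],"turn": [0,0,0]},{"slide": [0,0,0.6],"turn": [0,0,0]},{"slide": [0,0,0.64],"turn": [0,0,0]},{"slide": [0,0,0.64],"turn": [0,0,0]},{"slide": [0,0,0.64],"turn": [0,0,0]}]'

```text
t: 27.38
position: [0.4954, -0.3833, 0.1383]
tcp_rot: [3.14, -0.002, -2.932]
force: [0.5, -0.3, -1.3]
opening: 0.0191
finger_force: 59.8
```

Emit:
step_arm --increments '[{"slide": [0,0,0.04],"turn": [0,0,0]},{"slide": [0,0,0.06],"turn": [0,0,0]},{"slide": [0,0,0.06],"turn": [0,0,0]},{"slide": [0,0,0.06],"turn": [0,0,0]}]'

```text
t: 27.72
position: [0.4954, -0.3833, 0.137]
tcp_rot: [3.14, -0.002, -2.932]
force: [0.3, -0.1, 0.0]
opening: 0.0199
finger_force: 59.8
```

Emit:
step_arm --increments '[{"slide": [0,0,0.03],"turn": [0,0,0]},{"slide": [0,0,0.06],"turn": [0,0,0]},{"slide": [0,0,0.06],"turn": [0,0,0]},{"slide": [0,0,0.06],"turn": [0,0,0]}]'

```text
t: 28.05
position: [0.4953, -0.3833, 0.1353]
tcp_rot: [3.139, -0.002, -2.932]
force: [0.7, 0.7, -0.3]
opening: 0.0189
finger_force: 59.8
```

Emit:
step_arm --increments '[{"slide": [0,0,0.02],"turn": [0,0,0]},{"slide": [0,0,0.04],"turn": [0,0,0]},{"slide": [0,0,0.04],"turn": [0,0,0]},{"slide": [0,0,0.04],"turn": [0,0,0]}]'

```text
t: 28.38
position: [0.4954, -0.3834, 0.135]
tcp_rot: [3.14, -0.002, -2.932]
force: [-1.4, 1.2, 3.8]
opening: 0.0194
finger_force: 60.4
```

The grip seated at 3.8 N, at the same height as when picked up. I'll release it and retreat straight up.

Emit:
step_arm --increments '[{"slide": [0,0,0],"turn": [0,0,0]},{"slide": [0,0,0],"turn": [0,0,0]},{"slide": [0,0,0],"turn": [0,0,0]},{"slide": [0,0,0],"turn": [0,0,0]},{"slide": [0,0,0],"turn": [0,0,0]},{"slide": [0,0,0],"turn": [0,0,0]},{"slide": [0,0,0],"turn": [0,0,0]},{"slide": [0,0,0],"turn": [0,0,0]}]' --grip 1

```text
t: 29.05
position: [0.4953, -0.3833, 0.1344]
tcp_rot: [3.14, -0.002, -2.932]
force: [-0.0, -0.0, 0.9]
opening: 0.0856
finger_force: 0.0
```

Emit:
step_arm --increments '[{"slide": [0,0,-0.3],"turn": [0,0,0]},{"slide": [0,0,-1],"turn": [0,0,0]},{"slide": [0,0,-2],"turn": [0,0,0]},{"slide": [0,0,-3.2],"turn": [0,0,0]},{"slide": [0,0,-4.4],"turn": [0,0,0]},{"slide": [0,0,-5.6],"turn": [0,0,0]},{"slide": [0,0,-6.8],"turn": [0,0,0]},{"slide": [0,0,-6.8],"turn": [0,0,0]}]'

```text
t: 29.72
position: [0.4983, -0.3861, 0.3141]
tcp_rot: [-3.131, 0.006, -2.932]
force: [0.5, -0.9, 1.5]
opening: 0.0852
finger_force: 0.0
```

Emit:
step_arm --increments '[{"slide": [0,0,0],"turn": [0,0,0]},{"slide": [0,0,0],"turn": [0,0,0]},{"slide": [0,0,0],"turn": [0,0,0]},{"slide": [0,0,0],"turn": [0,0,0]},{"slide": [0,0,0],"turn": [0,0,0]}]'

```text
t: 30.13
position: [0.4952, -0.3831, 0.3026]
tcp_rot: [3.137, -0.004, -2.932]
force: [0.3, -0.1, -0.0]
opening: 0.0853
finger_force: 0.0
```

```bash
python3 - <<'E'
from h import *
s=manip.sense();print(s['t'],s['position'],s['force'],s['qd'].round(3))
e=snap('scene');w=snap('wrist');t=snap('top')
for u,v in [(380,280),(385,270)]: print(pt(t,u/1.5,v/1.5).round(4))
M=np.zeros((600,800,3),np.uint8)
M[:300,:400]=cv2.resize(w['color'][:,:,::-1],(400,300));M[:300,400:]=cv2.resize(e['color'][:,:,::-1],(400,300))
M[300:,:400]=cv2.resize(e['color'][135:210,100:200,::-1],(400,300));M[300:,400:]=cv2.resize(e['color'][130:265,220:400,::-1],(400,300))
cv2.imwrite('pics/end.png',M)
E
```

```text
30.1333 [ 0.4952224  -0.3830513   0.30263526] [ 0.33475433 -0.12052108 -0.02285748] [ 0.002 -0.002 -0.008  0.001  0.002 -0.001]
[0.5591 0.0356 0.1996]
[0.5771 0.0269 0.196 ]
```

View pics/end.png

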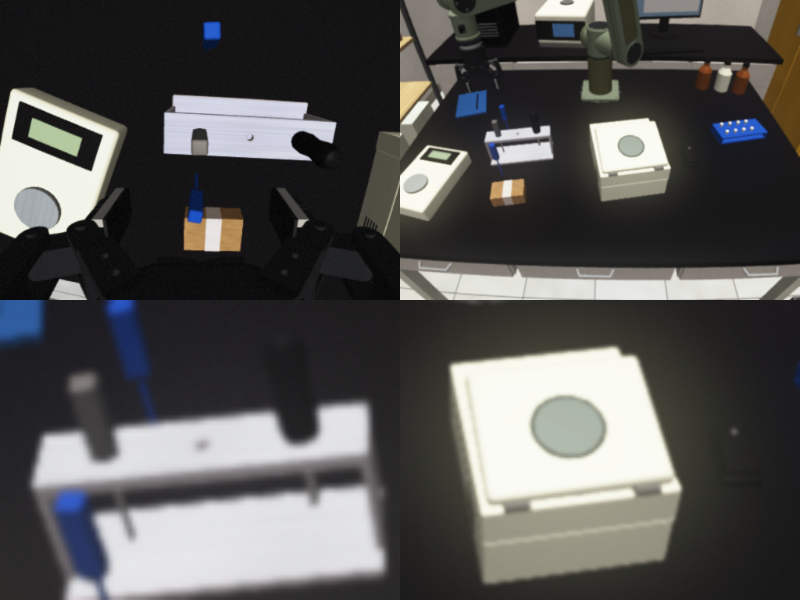

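The rod stands upright in its own hole, grip on the plate at (93,415) in the lower-left panel. The lid is ajar (front about 40 mm up), nothing else has moved, and the gripper is clear.

```bash
python3 -c "
from workcell import manip
print(manip.close_job())"
```

```text
the job is handed in; nothing more can be done
None
```

The latch released with no more than about 11 N measured on the rod, the lid stands ajar, the rod is back upright in its own rack hole, and I handed the job in at about 30 s.

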